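# Put the barrel fittings back on their stands

## Robot

A 7-joint arm with a two-finger parallel gripper is mounted at the origin on the work surface. World frame = base frame: x ahead of the robot, y to its left, z up, the work surface at z = 0. Lengths are in m, angles in rad, forces in N, time in s.
With the tool pointing down it reaches from about 0.425 to 0.875 m from the base axis. Payload 4.7 kg.
Tool frame: the origin (TCP) lies at the very end of the fingers, on their centre line; the grasp point (between the pads) lies behind it (ctrl.tcp_to_grasp is the z of the grasp point in the tool frame, in m); z points along the fingers, y is the line along which they close (so a half turn about z gives the same grasp; the last joint's range is limited). The gripper opens to 87 mm and grips with 3 to 60 N. Pads are 19 mm wide; open, the fingers measure 117 mm over their backs; the gripper's body (75 mm by 190 mm) begins 51 mm behind the grasp point.
Start: joints at [1.149, 0.321, -0.07, 1.45, 0.023, 1.371, -0.057], TCP at [0.274, -0.589, 0.223] pointing down, gripper open.
Joint ranges: [-2.86, 2.86], [-0.3, 2.09], [-1.38, 1.24], [0.06, 2.45], [-1.56, 4.7], [0.09, 2.05], [-2.69, 2.69]. Speed limits (rad/s): [2.57, 2.57, 3.14, 3.14, 3.14, 3.14, 3.14].

## Interface

Orientations are given as a rotation vector (axis times angle).
In Python, from bench import ctrl gives the robot as it stands.
- The arm moves only by the tool step_arm, never from a script. Its argument "targets" is a list of rows, each a list of 7 numbers: the shift along the world's x, y, z in cm, then the turn, a rotation vector about the world's x, y, z in degrees, then the opening, from 0 (shut) to 1 (fully open). A call has exactly 5 rows; each row shifts and turns the commanded pose from where the row before left it; what a row does not reach is not made up. A row lasts 1/12 s, in which the tool goes at most 41.7 mm and 7.16 degrees, less where a joint would pass 70% of its speed; a pose out of reach is approached as far as the arm can. A call with a gripper value outside its range is refused whole. The fingers move at their own pace and stop on an object; "force" is the grip in N (left out, the last holds). Time passes only in rows, so rows that do not move let the fingers close, or fill a call up. It gives the time, the measured TCP pose, the force, the opening and the grip force at its end, in the units of the state.
- ctrl.get_state(): the state, without advancing time (a new reading comes with each control period).
- ctrl.get_image(name): name is "scene" or "top" or "wrist"; returns (picture, depth): 384x512x3 uint8, red, green, blue; 384x512 float32, m along the optical axis (not along the pixel's ray), 0 where there is no reading.
- ctrl.camera_params(name): a dict with "intrinsics" (3x3 intrinsics, pixels), "distortion" ([k1, k2, p1, p2, k3] as OpenCV has them; the pictures are not rectified), "rvec" (rotation vector, rad) and "tvec" (3), from world to camera coordinates, as OpenCV has them; the wrist camera has in their place "hand_eye" (4x4, takes a point from camera to tool coordinates, whose origin is the TCP and whose axes are the flange's). Camera axes: x right, y down, z forward; pixel columns grow to the right and rows downward; lengths in m; the calibration is good to about 2 mm. A picture is of the moment at which its call begins: read the wrist's pose just before it. camera_params takes no time and is no camera call.
- ctrl.close_job(): hands the job in; it is judged then, once.
The state is a dict: "time": time; "joint_positions": joint angles; "qd": joint speeds; "joint_torque": joint torques, N m; "position": TCP position; "tool_rot": TCP orientation; "ft_force": force on the tool from outside, world axes, zero at the start; "torque": the same for the moment, N m; "grip_width": opening from 0.0 (shut) to 1.0 (fully open); "grip_force": force on a finger pad.
Only numpy, scipy, OpenCV 4.12 (cv2) and the standard library are available. Lean on these libraries where they do the work, as an engineer would, in place of code of your own. Each camera call takes 0.05 s, during which the arm holds its last target. There are 200 camera calls.

## Task

Put the four washed barrel fittings away, each on the round oak stand whose black outline matches its shape and size: the large bung, the small bung, the hexagonal nut and the oak wedge. Each must stand the way up it was found, centred on its outline, with the nut and the wedge turned so that they line up with theirs. Leave the tasting glass standing where it is.

Things in the scene. Friction and masses are not known exactly. Their poses are not given: they have to be found in the camera images.
- large_bung: White silicone barrel bung, round, standing on its narrow end: 64 mm across and straight-sided from 18 mm up to its flat top at 50 mm, tapering to 52 mm at the foot; 0.10 to 0.20 kg. Origin: centre of its underside, z up; yaw has no meaning.
- small_bung: White silicone barrel bung, round, standing on its narrow end: 40 mm across and straight-sided from 14 mm up to its flat top at 42 mm, tapering to 32 mm at the foot; 0.04 to 0.09 kg. Origin: centre of its underside, z up; yaw has no meaning.
- hex_nut: Stainless steel hexagonal union nut lying flat, 46 mm across flats (53 mm across corners), 30 mm high, with an open 32 mm hexagonal bore; 0.15 to 0.31 kg. Origin: centre of its underside, z up; its x axis points square out through one of the flats (so flats also face every 60 degrees from it).
- wedge: Pale oak barrel wedge lying on its flat base, 90 mm long (x), 44 mm wide (y), parallel upright long sides; its top slopes from 16 mm high at the -x end to 38 mm at the +x end, 27 mm in the middle; 0.08 to 0.16 kg. Origin: centre of its underside, z up.
- stand_large: Fixed flat oak round, 120 mm across and 8 mm high, with a flush black rubber outline in the middle of its top: a disc 66 mm across, for the large bung. Origin: centre of its underside; its flat top is 8 mm above it.
- stand_small: Fixed flat oak round, 120 mm across and 8 mm high, with a flush black rubber outline in the middle of its top: a disc 42 mm across, for the small bung. Origin: centre of its underside; its flat top is 8 mm above it.
- stand_hex: Fixed flat oak round, 120 mm across and 8 mm high, with a flush black rubber outline in the middle of its top: a hexagon 48 mm across flats, for the nut. Origin: centre of its underside; its flat top is 8 mm above it. Its x axis points square out through one of the hexagon's flats; the nut may be turned by any multiple of 60 degrees.
- stand_wedge: Fixed flat oak round, 120 mm across and 8 mm high, with a flush black rubber outline in the middle of its top: a rectangle 92 mm by 46 mm, for the wedge. Origin: centre of its underside; its flat top is 8 mm above it. Its x axis runs along the long side; the wedge may point either way along it.
- glass: Clear tasting glass, an upright tumbler 64 mm across the rim and 75 mm high, empty, loose among the fittings; to be left alone. Origin: centre of its underside. Besides it, two upright corks (24 mm across, 45 mm high) and a small metal measure (42 mm across, 42 mm high) stand between the fittings.
Mind the look-alikes: they are no part of the job. Of the things shaped like the wedge, the wooden one is meant. Leave any yellow look-alike of the small_bung alone.

How it is judged:
At the end, for the whole second after the job is handed in: Each fitting stands on its own stand (underside 5 to 12 mm above the stand's), upright within 0.12 rad, centred within 12 mm, at rest (under 0.02 m/s, 0.2 rad/s); the wedge lines up with its outline within 0.22 rad either way round, the nut within 0.22 rad of any of its six positions (horizontal distance between large_bung and stand_large below 0.012 m and z of large_bung in the frame of stand_large between 0.005 and 0.012 m and angle between each of large_bung, small_bung, hex_nut, wedge's own z axis and vertical below 0.12 rad and linear speed of each of large_bung, small_bung, hex_nut, wedge below 0.02 m/s and angular speed of each of large_bung, small_bung, hex_nut, wedge below 0.2 rad/s and horizontal distance between small_bung and stand_small below 0.012 m and z of small_bung in the frame of stand_small between 0.005 and 0.012 m and horizontal distance between hex_nut and stand_hex below 0.012 m and z of hex_nut in the frame of stand_hex between 0.005 and 0.012 m and horizontal distance between wedge and stand_wedge below 0.012 m and z of wedge in the frame of stand_wedge between 0.005 and 0.012 m and angle between the x axis of wedge and the x axis of stand_wedge, either way round below 0.22 rad and (angle between the x axis of hex_nut and the x axis of stand_hex, either way round below 0.22 rad or angle between the x axis of hex_nut and the x axis of stand_hex, either way round between 0.827198 and 1.2672 rad)); the robot touches nothing.
It fails at once if the tasting glass is moved by more than 25 mm or tipped by more than 0.3 rad (distance of glass from where it was at the start of the episode above 0.025 m or angle between glass's own z axis and vertical above 0.3 rad).
It also fails if it takes over 102 s, if anything falls off the work surface, if the arm or the gripper's body presses on something with over 40 N, if the wrist force passes 120 N, or if a joint passes its speed limit or range.

## Working session

There is one attempt and no reset: what is moved stays moved. The work goes in short steps, Python scripts to look and compute and a tool call to move; the robot and the scene stay as the last step left them, time stands still between calls to the robot, and variables do not carry over. Pictures are saved under pics/ and viewed, at most 14 in all, crops included, and the job is handed in when it is done.

Besides the shell and the picture viewer there is one more tool, called as name([rows], argument=value, ...), one row to a line, values as JSON. step_arm: Moves the arm, as the interface text tells. Its arguments: {"type":"object","properties":{"targets":{"type":"array"},"force":{"type":"number"}},"required":["targets"]}

```bash
ls; mkdir -p pics; python3 - <<'E'
from bench import ctrl
import cv2, numpy as np
print(ctrl.get_state(), ctrl.tcp_to_grasp)
for n in ("top","scene"):
    im,d=ctrl.get_image(n); cv2.imwrite(f"pics/{n}0.png",cv2.resize(im[:,:,::-1],(800,600),interpolation=cv2.INTER_CUBIC)); np.savez(f"{n}0.npz",im=im,d=d)
    print(ctrl.camera_params(n))
print(ctrl.camera_params("wrist"))
E
```

```text
pics
{'time': 0.0, 'joint_positions': array([ 1.1490611 ,  0.32180868, -0.07008136,  1.45165264,  0.02258672,
        1.37080375, -0.05692261]), 'qd': array([ 7.71585905e-05,  4.07520586e-04,  1.96007362e-04, -5.63785635e-04,
       -4.97971756e-04,  4.37313577e-04, -1.36302123e-03]), 'joint_torque': array([ 2.41714934e-04, -4.91285098e+01, -4.03567208e-01, -3.12526131e+01,
       -6.37806044e-02,  4.37191303e-02,  1.61109811e-04]), 'position': array([ 0.27413535, -0.58876099,  0.22148201]), 'tool_rot': array([-3.06551518e+00, -6.78811631e-01,  7.71204098e-04]), 'ft_force': array([-0.0193439 ,  0.04789253,  0.69754426]), 'torque': array([ 0.03653842, -0.00368214,  0.00274355]), 'grip_force': 0.0, 'grip_width': 1.0011902361650302} -0.0187
{'intrinsics': array([[389.18190608,   0.        , 256.32631746],
       [  0.        , 389.18190608, 196.43577945],
       [  0.        ,   0.        ,   1.        ]]), 'distortion': array([-0.13276311,  0.        ,  0.        ,  0.        ,  0.        ]), 'rvec': array([ 2.10091117, -2.13756166,  0.1544621 ]), 'tvec': array([0.03216489, 0.51023538,
[... 291 characters left out ...]
1405901 ,  0.94196022, -0.43066323]), 'tvec': array([-0.34706831, -0.21358063,  1.38203655])}
{'intrinsics': array([[343.67525603,   0.        , 256.54504435],
       [  0.        , 343.67525603, 191.22631013],
       [  0.        ,   0.        ,   1.        ]]), 'distortion': array([-0.0414119,  0.       ,  0.       ,  0.       ,  0.       ]), 'hand_eye': array([[ 1.46860328e-03, -9.69652445e-01, -2.44483085e-01,
         6.51777781e-02],
       [ 9.99998395e-01,  1.17320882e-03,  1.35386103e-03,
        -8.28943519e-04],
       [-1.02594495e-03, -2.44484681e-01,  9.69652612e-01,
        -1.62157961e-01],
       [ 0.00000000e+00,  0.00000000e+00,  0.00000000e+00,
         1.00000000e+00]])}
```

View pics/top0.png

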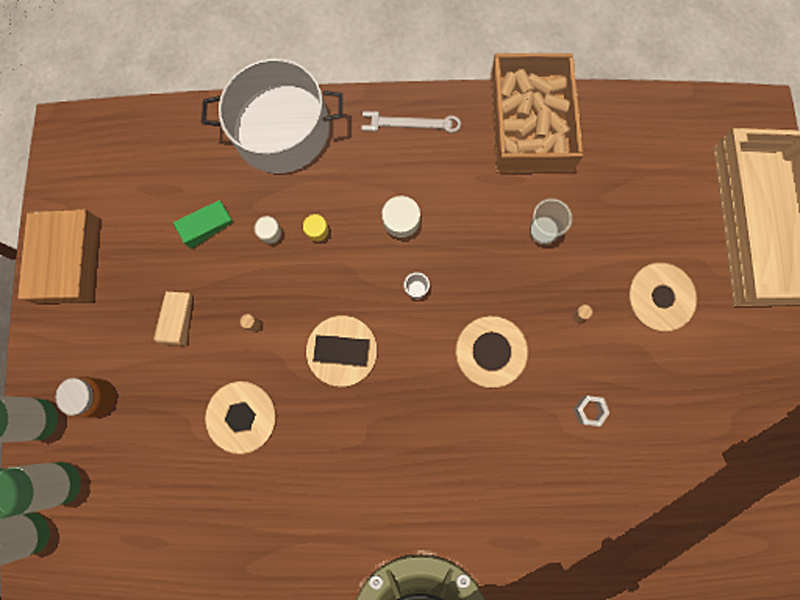

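View pics/scene0.png

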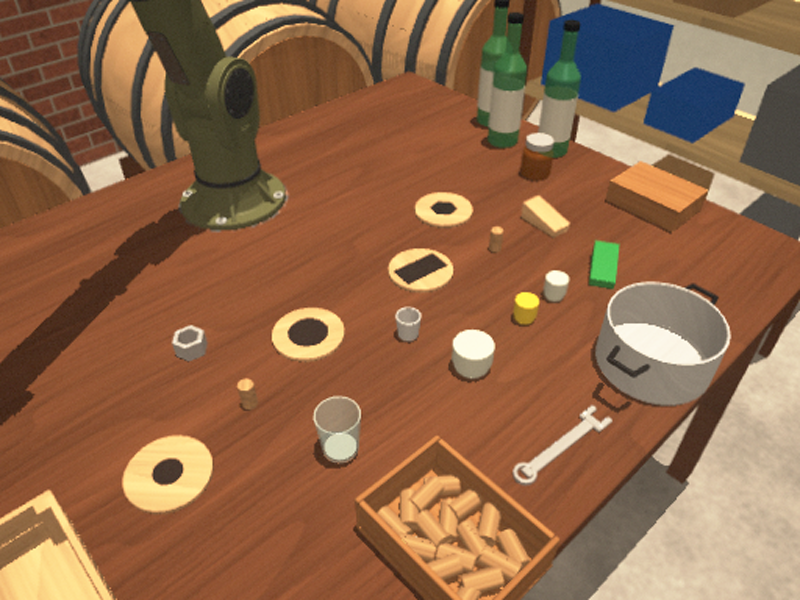

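Top view (800x600 px), candidates:
- **Small bung:** white at (267,229); yellow look-alike at (315,227).
- **Wedge:** oak at (174,318); green look-alike at (203,223).
- **Large bung:** (401,217). The jar lid at (75,397) and the metal measure at (417,286) could be taken for bungs.
- **Nut:** (593,411).
- **Stands:** wedge (341,350), large (491,351), small (663,296), hex (240,417).
- **Glass:** (551,221).
- **Corks:** (248,322) and (584,312).

I choose the white bungs, the oak wedge and the nut, and measure them next.

```bash
cat > h.py <<'E'
import numpy as np, cv2
from bench import ctrl
from scipy.spatial.transform import Rotation as R
def cloud(n,d,st=None):
    p=ctrl.camera_params(n); h,w=d.shape
    u,v=np.meshgrid(np.arange(w),np.arange(h))
    q=cv2.undistortPoints(np.stack([u,v],-1).reshape(-1,1,2).astype(float),p["intrinsics"],p["distortion"]).reshape(h,w,2)
    X=np.dstack([q,np.ones((h,w))])*d[...,None]
    if n=="wrist":
        H=p["hand_eye"]; X=X@H[:3,:3].T+H[:3,3]
        return X@R.from_rotvec(st["tool_rot"]).as_matrix().T+st["position"]
    M=cv2.Rodrigues(p["rvec"])[0]
    return (X-np.ravel(p["tvec"]))@M
E
cat > m.py <<'E'
from h import *
f=np.load("top0.npz"); im,d=f["im"],f["d"]; P=cloud("top",d)
S=512/800
def sel(u,v,r,zl,zh,dark=False):
    u,v,r=int(u*S),int(v*S),int(r*S)
    s=np.s_[v-r:v+r+1,u-r:u+r+1]; Q=P[s]; g=im[s].max(-1)
    m=(Q[...,2]>zl)&(Q[...,2]<zh)
    if dark: m&=g<90
    return Q[m]
for n,a in dict(large=(401,217,30,.04,.06),small=(267,229,20,.033,.052),nut=(593,411,25,.02,.04),wedge=(174,318,35,.01,.05),glass=(551,215,30,.06,.09),measure=(417,286,20,.03,.05),cork1=(248,322,14,.035,.055),cork2=(584,312,14,.035,.055),yellow=(315,227,20,.033,.052),green=(203,223,35,.01,.05),
  Slarge=(491,351,28,0,.02,1),Ssmall=(663,296,20,0,.02,1),Shex=(240,417,24,0,.02,1),Swedge=(341,350,32,0,.02,1)).items():
    Q=sel(*a)
    if len(Q)<5: print(n,len(Q)); continue
    c,r=cv2.minEnclosingCircle(Q[:,:2].astype(np.float32)); b=cv2.minAreaRect((Q[:,:2]*1000).astype(np.float32))
    print(n,len(Q),"med z %.4f"%np.median(Q[:,2]),"mean",Q.mean(0).round(4),"circ",np.round(c,4),round(r*2,4),"rect",np.round(b[0]),np.round(b[1]),round(b[2],1))
    if n in("wedge",):
        A=np.c_[Q[:,:2]-Q[:,:2].mean(0),np.ones(len(Q))]; print(np.linalg.lstsq(A,Q[:,2],rcond=None)[0])
print(np.median(P[300:330,150:200,2]))
o=im[115:280,90:265,::-1]; o2=im[115:280,265:440,::-1]
cv2.imwrite("pics/crop1.png",cv2.resize(np.hstack([o,o2]),(800,377),interpolation=cv2.INTER_CUBIC))
E
python3 m.py
```

```text
large 462 med z 0.0498 mean [0.668  0.0206 0.0496] circ [0.6701 0.0204] 0.0664 rect [668.  21.] [62. 63.] 46.8
small 165 med z 0.0416 mean [0.6536 0.2505 0.0415] circ [0.6549 0.2515] 0.0397 rect [654. 250.] [36. 38.] 44.2
nut 177 med z 0.0294 mean [ 0.3374 -0.2848  0.0287] circ [ 0.3369 -0.2862] 0.0526 rect [ 337. -285.] [51. 46.] 24.5
wedge 583 med z 0.0260 mean [0.503  0.4141 0.0262] circ [0.5044 0.4141] 0.0972 rect [506. 417.] [48. 90.] 86.1
[-0.18692768  0.12632828  0.02617381]
glass 174 med z 0.0721 mean [ 0.6516 -0.2284  0.0705] circ [ 0.6493 -0.2272] 0.0638 rect [ 650. -227.] [62. 59.] 85.5
measure 81 med z 0.0404 mean [ 0.5506 -0.0037  0.0393] circ [ 0.5494 -0.0038] 0.0417 rect [549.  -4.] [39. 39.] 48.1
cork1 72 med z 0.0440 mean [0.4918 0.2767 0.0438] circ [0.4926 0.2774] 0.0248 rect [492. 277.] [23. 22.] 42.3
cork2 74 med z 0.0443 mean [ 0.497  -0.2768  0.044 ] circ [ 0.4976 -0.2772] 0.0245 rect [ 497. -278.] [23. 22.] 4.3
yellow 183 med z 0.0419 mean [0.6546 0.1678 0.0417] circ [0.6551 0.168 ] 0.0411 rect [655. 168.] [40. 38.] 48.6
green 590 med z 0.0257 mean [0.671  0.3708 0.0258] circ [0.6733 0.3719] 0.1001 rect [674. 371.] [49. 92.] 30.9
Slarge 456 med z 0.0083 mean [ 0.4401 -0.1263  0.0083] circ [ 0.4405 -0.1265] 0.0637 rect [ 440. -126.] [61. 61.] 43.2
Ssmall 155 med z 0.0085 mean [ 0.527  -0.4278  0.0084] circ [ 0.5267 -0.4278] 0.0396 rect [ 526. -427.] [37. 37.] 12.1
Shex 259 med z 0.0088 mean [0.3356 0.2973 0.0087] circ [0.3346 0.2967] 0.0521 rect [336. 297.] [51. 44.] 89.4
Swedge 564 med z 0.0084 mean [0.4458 0.126  0.0083] circ [0.4352 0.1252] 0.1082 rect [433. 126.] [95. 71.] 82.4
0.00029537702639948567
```

View pics/crop1.png

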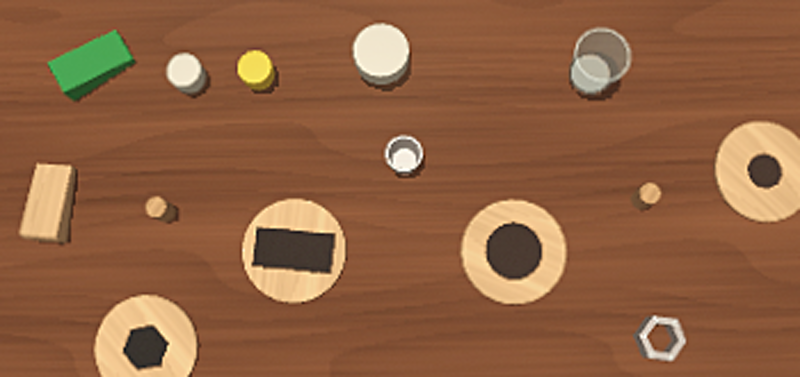

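The crop confirms the choice: the oak wedge is at crop (47,203), the white small bung at (185,72), the large bung at (381,53) and the nut at (662,338). The measured sizes and heights match the description. Next I refine the angles and check the clearances.

```bash
cat >> m.py <<'E'
print("-----")
def hexang(Q):
    c=np.array(cv2.minAreaRect((Q[:,:2]*1000).astype(np.float32))[0])/1000
    z=(Q[:,0]-c[0])+1j*(Q[:,1]-c[1]); return c,np.degrees(np.angle((z**6).sum())/6)+30
print("nut flat",hexang(sel(593,411,25,.024,.04)))
print("shex flat",hexang(sel(240,417,24,.005,.02,1)))
Q=sel(341,350,32,.005,.012,1)
b=cv2.minAreaRect((Q[:,:2]*1000).astype(np.float32)); print("Swedge",len(Q),b,Q.mean(0)); C=np.cov(Q[:,:2].T); w,V=np.linalg.eigh(C); print(np.degrees(np.arctan2(*V[::-1,1])),np.sqrt(12*w))
# wedge top plane by ransac
Q=sel(174,318,35,.01,.05); rng=np.random.default_rng(0); best=None
for _ in range(500):
    t=Q[rng.choice(len(Q),3,False)]; n=np.cross(t[1]-t[0],t[2]-t[0]); n/=np.linalg.norm(n)+1e-12
    if abs(n[2])<.9: continue
    m=abs((Q-t[0])@n)<.0015
    if best is None or m.sum()>best.sum(): best=m
T=Q[best]; A=np.c_[T[:,:2]-T[:,:2].mean(0),np.ones(len(T))]; g=np.linalg.lstsq(A,T[:,2],rcond=None)[0]
C=np.cov(T[:,:2].T); w,V=np.linalg.eigh(C)
print("wedge grad",g,np.degrees(np.arctan2(g[1],g[0])),"axis",np.degrees(np.arctan2(*V[::-1,1])),np.sqrt(12*w),T.mean(0),cv2.minAreaRect((T[:,:2]*1000).astype(np.float32)))
for n,c,r in (("wedge",(.505,.415),.17),("small",(.654,.25),.12),("Ssmall",(.527,-.428),.2),("large",(.669,.02),.13)):
    m=(np.hypot(P[...,0]-c[0],P[...,1]-c[1])<r)&(P[...,2]>.055); Q=P[m]; print(n,len(Q),(Q.min(0),Q.max(0)) if len(Q) else "")
E
python3 m.py | sed -n '/-----/,$p'
```

```text
-----
nut flat (array([ 0.3375072 , -0.28534653]), np.float64(52.56632997725676))
shex flat (array([0.33590689, 0.29669022]), np.float64(10.390170617502555))
Swedge 530 ((446.29833984375, 126.895751953125), (90.49876403808594, 44.3095703125), 83.90459442138672) [0.44589826 0.12660735 0.00843142]
83.66014710011754 [0.04404076 0.08958869]
wedge grad [-0.21930645  0.01702636  0.02723704] 175.5606164601854 axis 178.78815805468304 [0.04509278 0.08830902] [0.50522776 0.41624449 0.02723704] ((505.0744323730469, 416.6809997558594), (46.622867584228516, 89.26697540283203), 86.9073486328125)
wedge 21 (array([0.37973672, 0.52806196, 0.05514464]), array([0.39559029, 0.54495652, 0.0860518 ]))
small 89 (array([0.76861633, 0.22413632, 0.05651621]), array([0.77298035, 0.26821637, 0.09316335]))
Ssmall 603 (array([ 0.50948582, -0.62709848,  0.05503479]), array([ 0.67885351, -0.55560123,  0.08499177]))
large 1 (array([0.67998667, 0.04226264, 0.05538449]), array([0.67998667, 0.04226264, 0.05538449]))
```

step_arm([
  [0.6,3.0,-0.8,0,0,0,1],
  [0.6,3.0,-0.8,0,0,0,1],
  [0.6,3.0,-0.8,0,0,0,1],
  [0.6,3.0,-0.8,0,0,0,1],
  [0.6,3.0,-0.8,0,0,0,1],
], force=25)

```text
time: 0.52
position: [0.3043, -0.4375, 0.1817]
tool_rot: [-3.067, -0.679, 0.001]
ft_force: [0.6, 0.4, -0.2]
grip_width: 1.002
grip_force: 0.0
```

step_arm([
  [0.6,3.0,-0.8,0,0,0,1],
  [0.6,3.0,-0.8,0,0,0,1],
  [0.6,3.0,-0.8,0,0,0,1],
  [0.6,3.0,-0.8,0,0,0,1],
  [0.7,3.3,-0.8,0,0,0,1],
])

```text
time: 0.93
position: [0.335, -0.2851, 0.1419]
tool_rot: [3.068, 0.678, -0.001]
ft_force: [0.3, 0.7, 0.3]
grip_width: 0.999
grip_force: 0.0
```

```bash
cat > w.py <<'E'
from h import *
import sys
# usage: w.py name x y r zl zh dark
def snap(name):
    st=ctrl.get_state(); im,d=ctrl.get_image("wrist"); np.savez(name+".npz",im=im,d=d,p=st["position"],r=st["tool_rot"])
    cv2.imwrite(f"pics/{name}.png",im[:,:,::-1]); M=R.from_rotvec(st["tool_rot"]).as_matrix()
    print("t",st["time"],"pos",st["position"].round(4),"ydir",np.degrees(np.arctan2(M[1,1],M[0,1])).round(1),"tilt",np.degrees(np.arccos(-M[2,2])).round(2),"grip",st["grip_width"],st["grip_force"])
    return im,cloud("wrist",d,st)
def meas(im,P,x,y,r,zl,zh,dark=False):
    m=(np.hypot(P[...,0]-x,P[...,1]-y)<r)&(P[...,2]>zl)&(P[...,2]<zh)
    if dark: m&=im.max(-1)<90
    Q=P[m]; print("n",len(Q),"z",np.median(Q[:,2]).round(4))
    q=(Q[:,:2]*1000).astype(np.float32); b=cv2.minAreaRect(q); print("mean",q.mean(0),"circ",cv2.minEnclosingCircle(q)," rect",b)
    c=np.array(b[0]); h=cv2.convexHull(q)[:,0]; hp=cv2.fillPoly(np.zeros((400,400),np.uint8),[np.int32((h-c)*4+200)],1)
    v,u=np.nonzero(hp); z=(u-200)+1j*(v-200); print("hexflat",(np.degrees(np.angle((z**6).sum())/6)+30)%60)
if __name__=="__main__":
    a=sys.argv; im,P=snap(a[1])
    if len(a)>2: meas(im,P,*map(float,a[2:7]),dark=len(a)>7)
E
python3 w.py w1 .337 -.285 .035 .022 .036
```

```text
t 0.9333 pos [ 0.335  -0.2851  0.1419] ydir -65.1 tilt 0.03 grip 0.9992168831223358 0.0
n 1576 z 0.03
mean [ 336.63522 -287.86526] circ ((336.16937255859375, -288.02838134765625), 26.42879295349121)  rect ((336.0904846191406, -288.084716796875), (46.414737701416016, 52.32700729370117), 51.532752990722656)
hexflat 51.46067500930347
```

View pics/w1.png

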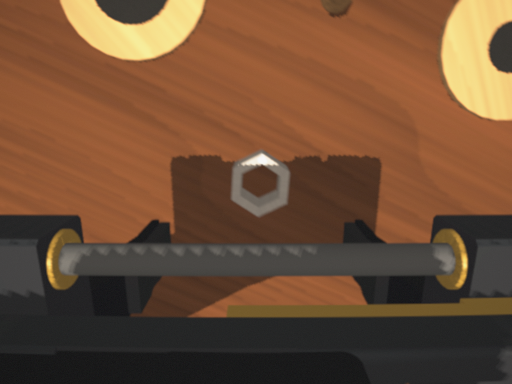

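The wrist view shows the nut, clear of everything, at (260,184). It reads (0.336,-0.288) with its flats at 111.5°, so I turn by -3.4° and go down.

step_arm([
  [0.1,-0.3,-2.6,0,0,-3.4,1],
  [0,0,-3.6,0,0,0,1],
  [0,0,-3.6,0,0,0,1],
  [0,0,-2.6,0,0,0,1],
  [0,0,-1.2,0,0,0,1],
])

```text
time: 1.4
position: [0.3339, -0.2872, 0.0029]
tool_rot: [-3.081, -0.587, 0.006]
ft_force: [-0.8, 0.1, 0.6]
grip_width: 1.005
grip_force: 0.0
```

step_arm([
  [0,0,0,0,0,0,0.3],
  [0,0,0,0,0,0,0.3],
  [0,0,0,0,0,0,0.3],
  [0,0,0,0,0,0,0.3],
  [0,0,0,0,0,0,0.3],
], force=30)

```text
time: 1.82
position: [0.3372, -0.2901, 0.0079]
tool_rot: [3.084, 0.587, 0.002]
ft_force: [0.4, 0.3, 0.3]
grip_width: 0.705
grip_force: 0.0
```

step_arm([
  [0,0,0,0,0,0,0.3],
  [0,0,0,0,0,0,0.3],
  [0,0,0,0,0,0,0.3],
  [0,0,0,0,0,0,0.3],
  [0,0,0,0,0,0,0.3],
])

```text
time: 2.23
position: [0.3365, -0.2893, 0.0071]
tool_rot: [3.086, 0.588, -0.0]
ft_force: [-1.5, 2.0, 6.4]
grip_width: 0.526
grip_force: 30.0
```

step_arm([
  [0,0,0,0,0,0,0.3],
  [0,0,0.5,0,0,0,0.3],
  [0,0,2.0,0,0,0,0.3],
  [0,0,3.5,0,0,0,0.3],
  [0,0,3.5,0,0,0,0.3],
])

```text
time: 2.65
position: [0.335, -0.2881, 0.1014]
tool_rot: [-3.083, -0.588, 0.003]
ft_force: [1.8, -1.1, -2.5]
grip_width: 0.527
grip_force: 30.0
```

The nut is gripped at 0.526 of the opening, about 46 mm, as it should be. I carry it around the base to a spot beside stand_hex.

step_arm([
  [2.4,3.1,0.4,0,0,2,0.3],
  [2.4,3.1,0.4,0,0,2,0.3],
  [2.4,3.1,0,0,0,2,0.3],
  [2.4,3.1,0,0,0,2,0.3],
  [2.4,3.1,0,0,0,2,0.3],
])

```text
time: 3.07
position: [0.4569, -0.1328, 0.1097]
tool_rot: [3.022, 0.856, 0.0]
ft_force: [0.4, -0.5, -3.3]
grip_width: 0.528
grip_force: 30.0
```

step_arm([
  [2.4,3.1,0,0,0,0,0.3],
  [0,4,0,0,0,0,0.3],
  [0,4,0,0,0,0,0.3],
  [0,4,0,0,0,0,0.3],
  [0,4,0,0,0,0,0.3],
])

```text
time: 3.48
position: [0.4797, 0.0585, 0.1093]
tool_rot: [3.023, 0.854, -0.001]
ft_force: [1.0, 0.1, -3.7]
grip_width: 0.529
grip_force: 30.0
```

step_arm([
  [-1.7,3.7,0,0,0,0,0.3],
  [-1.7,3.7,0,0,0,0,0.3],
  [-1.7,3.7,0,0,0,0,0.3],
  [0,0,0,0,0,0,0.3],
  [0,0,0,0,0,0,0.3],
])

```text
time: 3.9
position: [0.4279, 0.17, 0.1095]
tool_rot: [3.02, 0.864, -0.0]
ft_force: [-0.2, 0.1, -2.6]
grip_width: 0.525
grip_force: 30.0
```

```bash
python3 w.py w2 .336 .297 .04 .003 .015 d
```

```text
t 3.9 pos [0.4279 0.17   0.1095] ydir -58.1 tilt 0.03 grip 0.5252967734805437 29.999733888544142
n 1925 z 0.0087
mean [340.12027 299.76932] circ ((335.7738037109375, 296.84637451171875), 25.65898895263672)  rect ((341.16558837890625, 301.172119140625), (37.36946105957031, 47.617652893066406), 37.713260650634766)
hexflat 6.940254930022789
```

View pics/w2.png

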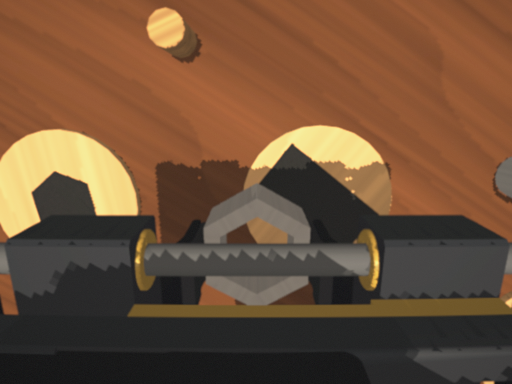

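The gripper hides part of the hexagon, whose visible top corner is at (60,172). I fit its known shape to the top, scene and wrist pictures instead.

```bash
cat > fit.py <<'E'
from h import *
from scipy.ndimage import map_coordinates
from scipy.optimize import minimize
def proj(n,X,st=None):
    p=ctrl.camera_params(n)
    if n=="wrist":
        H=p["hand_eye"]; Rw=R.from_rotvec(st[1]).as_matrix(); A=Rw@H[:3,:3]; t=Rw@H[:3,3]+st[0]
        rv,tv=cv2.Rodrigues(A.T)[0],-A.T@t
    else: rv,tv=p["rvec"],p["tvec"]
    return cv2.projectPoints(X,rv,tv,p["intrinsics"],p["distortion"])[0][:,0]
def fit(n,f,c0,shape,th0,z=.008,vmax=999):
    g=f["im"].max(-1).astype(float); st=(f["p"],f["r"]) if n=="wrist" else None
    s=np.arange(-.054,.054,.0006); a,b=np.meshgrid(s,s); k=np.hypot(a,b)<.054; a,b=a[k],b[k]
    def cost(q):
        uv=proj(n,np.c_[c0[0]+a,c0[1]+b,np.full(len(a),z)],st); I=np.clip(map_coordinates(g,[uv[:,1],uv[:,0]],order=1,mode="nearest"),0,140)
        x,y=a-q[0]/1000,b-q[1]/1000; t=np.radians(q[2])
        if shape=="hex": sd=np.max([x*np.cos(t+i*np.pi/3)+y*np.sin(t+i*np.pi/3) for i in range(6)],0)-.024
        else: sd=np.maximum(abs(x*np.cos(t)+y*np.sin(t))-.046,abs(-x*np.sin(t)+y*np.cos(t))-.023)
        w=1/(1+np.exp(-sd/.0006)); ok=(uv[:,1]<vmax)
        return np.mean(((I-(45+95*w))[ok])**2)
    best=min((minimize(cost,[dx,dy,t],method="Nelder-Mead",options=dict(initial_simplex=np.array([[dx,dy,t],[dx+3,dy,t],[dx,dy+3,t],[dx,dy,t+8]]))) for t in th0 for dx in(0,) for dy in(0,)),key=lambda r:r.fun)
    print(n,shape,"centre",np.array(c0)+best.x[:2]/1000,"ang",best.x[2],"cost",best.fun)
if __name__=="__main__":
    T,S,W=[np.load(x+".npz") for x in("top0","scene0","w2")]
    for n,f,v in(("top",T,999),("scene",S,999),("wrist",W,212)): fit(n,f,(.336,.297),"hex",(-10,10,30),vmax=v)
    for n,f in(("top",T),("scene",S)): fit(n,f,(.446,.1265),"rect",(84,75,92))
E
python3 fit.py
```

```text
top hex centre [0.33549179 0.29760737] ang 10.186907561265535 cost 141.36100731507187
scene hex centre [0.33551572 0.2998327 ] ang 12.311721386683503 cost 437.2962794530466
wrist hex centre [0.33366053 0.29587041] ang 9.975528883924813 cost 86.28077420875952
top rect centre [0.44580532 0.12620346] ang 83.7171305603107 cost 365.87005151276094
scene rect centre [0.44595417 0.12675132] ang 83.71798580653896 cost 757.747766320669
```

The three fits agree: centre (0.335,0.297), flats at 10.2° mod 60, so I turn by +8.3°.

step_arm([
  [-2.3,3.2,0,0,0,2.1,0.3],
  [-2.3,3.2,0,0,0,2.1,0.3],
  [-2.3,3.2,0,0,0,2.1,0.3],
  [-2.4,3.1,0,0,0,2.0,0.3],
  [0,0,-3.0,0,0,0,0.3],
])

```text
time: 4.37
position: [0.3361, 0.303, 0.0842]
tool_rot: [-2.945, -1.081, -0.017]
ft_force: [1.6, 1.7, -2.1]
grip_width: 0.526
grip_force: 30.0
```

step_arm([
  [0,0,-3.0,0,0,0,0.3],
  [0,0,-1.5,0,0,0,0.3],
  [0,0,-1.0,0,0,0,0.3],
  [0,0,0,0,0,0,0.3],
  [0,0,0,0,0,0,0.3],
])

```text
time: 4.78
position: [0.337, 0.2941, 0.0246]
tool_rot: [-2.954, -1.068, 0.001]
ft_force: [-0.9, -0.3, -2.5]
grip_width: 0.523
grip_force: 30.0
```

```bash
python3 - <<'E'
from h import *
s=ctrl.get_state(); M=R.from_rotvec(s["tool_rot"]).as_matrix(); print(s["position"],np.degrees(np.arctan2(M[1,1],M[0,1])),s["ft_force"],s["joint_positions"])
E
```

```text
[0.33702175 0.2941439  0.02461644] -50.23073203118065 [-0.85701284 -0.26806915 -2.49692572] [ 0.11194425  0.19560728 -0.93510357  2.12044766  0.19814486  0.91411571
 -1.81266967]
```

step_arm([
  [-0.2,0.3,-0.5,0,0,0,0.3],
  [0,0,-0.3,0,0,0,0.3],
  [0,0,-0.1,0,0,0,0.3],
  [0,0,0,0,0,0,0.3],
  [0,0,0,0,0,0,0.3],
])

```text
time: 5.2
position: [0.3346, 0.2978, 0.0159]
tool_rot: [2.953, 1.071, 0.001]
ft_force: [-0.4, -0.7, -2.3]
grip_width: 0.527
grip_force: 30.0
```

step_arm([
  [0,0,0,0,0,0,0.3],
  [0,0,0,0,0,0,0.3],
  [0,0,0,0,0,0,0.3],
  [0,0,0,0,0,0,0.3],
  [0,0,0,0,0,0,0.3],
])

```text
time: 5.62
position: [0.3344, 0.2977, 0.0156]
tool_rot: [2.953, 1.071, 0.0]
ft_force: [0.2, -0.8, -1.9]
grip_width: 0.524
grip_force: 30.0
```

step_arm([
  [0,0,-0.1,0,0,0,0.3],
  [0,0,0,0,0,0,0.9],
  [0,0,0,0,0,0,0.9],
  [0,0,0,0,0,0,0.9],
  [0,0,0,0,0,0,0.9],
])

```text
time: 6.03
position: [0.3345, 0.2978, 0.0146]
tool_rot: [-2.953, -1.071, -0.0]
ft_force: [-0.2, -1.2, -0.7]
grip_width: 0.745
grip_force: 0.0
```

step_arm([
  [0,0,0,0,0,0,0.9],
  [0,0,1,0,0,0,0.9],
  [0,0,3,0,0,0,0.9],
  [0,0,4,0,0,0,0.9],
  [0,0,4,0,0,0,1],
])

```text
time: 6.45
position: [0.333, 0.2979, 0.1359]
tool_rot: [-2.952, -1.073, 0.004]
ft_force: [2.3, 0.0, -0.1]
grip_width: 0.921
grip_force: 0.0
```

step_arm([
  [0.8,0.6,0.1,0,0,7,1],
  [0.8,0.6,0.1,0,0,7,1],
  [0.8,0.6,0.1,0,0,7,1],
  [0.8,0.6,0.1,0,0,7,1],
  [0.8,0.6,0.1,0,0,7,1],
])

```text
time: 6.87
position: [0.3748, 0.3281, 0.1406]
tool_rot: [2.488, 1.917, 0.002]
ft_force: [-0.7, 0.3, -0.1]
grip_width: 1.002
grip_force: 0.0
```

step_arm([
  [0.8,0.6,0.1,0,0,7,1],
  [0.8,0.6,0.1,0,0,7,1],
  [0.8,0.6,0.1,0,0,7,1],
  [0.8,0.6,0.1,0,0,7,1],
  [0.8,0.6,0.1,0,0,7,1],
])

```text
time: 7.28
position: [0.4148, 0.358, 0.1454]
tool_rot: [1.797, 2.577, 0.001]
ft_force: [-0.6, 0.2, -0.3]
grip_width: 0.999
grip_force: 0.0
```

step_arm([
  [0.9,0.6,0.1,0,0,7,1],
  [0.9,0.6,0.1,0,0,7,1],
  [0.9,0.6,0.1,0,0,7,1],
  [0.9,0.6,0.1,0,0,7,1],
  [0.9,0.6,0.1,0,0,7,1],
])

```text
time: 7.7
position: [0.4599, 0.3878, 0.1504]
tool_rot: [0.939, 2.998, 0.0]
ft_force: [-0.4, -0.3, -0.4]
grip_width: 1.0
grip_force: 0.0
```

step_arm([
  [0.9,0.6,0,0,0,7,1],
  [0.9,0.6,0,0,0,7,1],
  [0.9,0.6,0,0,0,7,1],
  [0.9,0.6,0,0,0,7,1],
  [0.9,0.4,0,0,0,4,1],
])

```text
time: 8.12
position: [0.5048, 0.416, 0.1502]
tool_rot: [-0.077, -3.14, -0.001]
ft_force: [-1.0, 0.5, 0.2]
grip_width: 0.999
grip_force: 0.0
```

```bash
python3 w.py w3 .505 .416 .06 .012 .045; python3 -c "
from h import *
print(ctrl.get_state()['joint_positions'])"
```

```text
t 8.1167 pos [0.5048 0.416  0.1502] ydir 87.2 tilt 0.05 grip 0.9994679919223591 0.0
n 5210 z 0.0285
mean [500.7578 415.5564] circ ((504.69732666015625, 415.347412109375), 50.27519607543945)  rect ((504.6744079589844, 415.4473571777344), (44.17323303222656, 91.16154479980469), 85.20452880859375)
hexflat 55.2098920065589
[ 0.07146815  0.65832658 -1.16581887  1.50080747  0.60864648  1.38291445
  0.3903361 ]
```

View pics/w3.png

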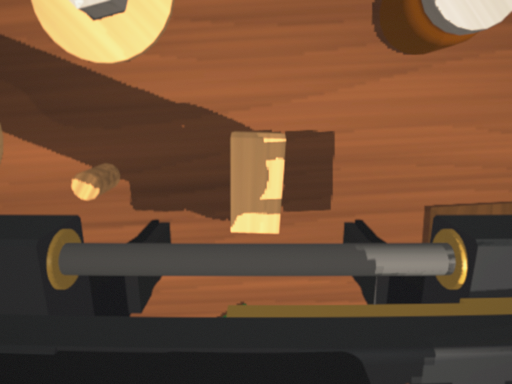

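The nut is on its stand at the top left (105,5). The wedge, at (257,182), is centred at (0.5047,0.4154) with its width axis at 85.2°, so I turn by -2° and go down.

step_arm([
  [0,0,-3.5,0,0,-2,1],
  [0,0,-3.5,0,0,0,1],
  [0,0,-3.5,0,0,0,1],
  [0,0,-2.5,0,0,0,1],
  [0,0,-1.4,0,0,0,0.4],
])

```text
time: 8.58
position: [0.5032, 0.4135, 0.0025]
tool_rot: [-0.143, -3.135, 0.005]
ft_force: [0.9, -0.7, 0.1]
grip_width: 0.975
grip_force: 0.0
```

step_arm([
  [0,0,0,0,0,0,0.3],
  [0,0,0,0,0,0,0.3],
  [0,0,0,0,0,0,0.3],
  [0,0,0,0,0,0,0.3],
  [0,0,0,0,0,0,0.3],
])

```text
time: 9.0
position: [0.5052, 0.4165, 0.0074]
tool_rot: [0.141, 3.136, 0.003]
ft_force: [-0.1, -0.7, 0.1]
grip_width: 0.629
grip_force: 0.0
```

step_arm([
  [0,0,0,0,0,0,0.3],
  [0,0,0,0,0,0,0.3],
  [0,0,0,0,0,0,0.3],
  [0,0,0,0,0,0,0.3],
  [0,0,0,0,0,0,0.3],
])

```text
time: 9.42
position: [0.5048, 0.4159, 0.0065]
tool_rot: [0.141, 3.137, 0.001]
ft_force: [0.5, -0.4, 4.8]
grip_width: 0.504
grip_force: 30.0
```

step_arm([
  [0,0,0,0,0,0,0.3],
  [0,0,0.5,0,0,0,0.3],
  [0,0,1.5,0,0,0,0.3],
  [0,0,3,0,0,0,0.3],
  [0,0,3,0,0,0,0.3],
])

```text
time: 9.83
position: [0.5034, 0.415, 0.0859]
tool_rot: [-0.14, -3.136, 0.002]
ft_force: [0.9, 0.1, -1.0]
grip_width: 0.505
grip_force: 30.0
```

step_arm([
  [-0.4,-2.1,0.4,0,0,-6.5,0.3],
  [-0.4,-2.1,0.4,0,0,-6.5,0.3],
  [-0.4,-2.1,0.4,0,0,-6.5,0.3],
  [-0.4,-2.1,0,0,0,-6.5,0.3],
  [-0.4,-2.1,0,0,0,-6.5,0.3],
])

```text
time: 10.25
position: [0.4839, 0.3101, 0.0984]
tool_rot: [1.021, 2.971, 0.001]
ft_force: [0.2, -0.3, -1.3]
grip_width: 0.504
grip_force: 30.0
```

step_arm([
  [-0.4,-2.1,0,0,0,-6.5,0.3],
  [-0.4,-2.1,0,0,0,-6.5,0.3],
  [-0.4,-2.1,0,0,0,-6.5,0.3],
  [-0.4,-2.1,0,0,0,-6.5,0.3],
  [-0.4,-2.1,0,0,0,-6.5,0.3],
])

```text
time: 10.67
position: [0.4638, 0.2051, 0.0981]
tool_rot: [1.811, 2.567, 0.0]
ft_force: [-0.7, 0.5, -0.9]
grip_width: 0.499
grip_force: 30.0
```

step_arm([
  [-0.4,-2.1,0,0,0,-6.5,0.3],
  [-0.4,-2.1,0,0,0,-6.5,0.3],
  [-0.4,-2.1,0,0,0,-6.5,0.3],
  [-0.5,-1.6,0,0,0,-6.5,0.3],
  [0,0,0,0,0,0,0.3],
])

```text
time: 11.08
position: [0.4464, 0.123, 0.0976]
tool_rot: [2.343, 2.088, -0.005]
ft_force: [0.1, -0.6, -2.1]
grip_width: 0.502
grip_force: 30.0
```

step_arm([
  [0,0,-2.5,0,0,0,0.3],
  [0,0,-2.5,0,0,0,0.3],
  [0,0,-1.5,0,0,0,0.3],
  [0,0,0,0,0,0,0.3],
  [0,0,0,0,0,0,0.3],
])

```text
time: 11.5
position: [0.4467, 0.1279, 0.0327]
tool_rot: [-2.333, -2.102, 0.001]
ft_force: [0.1, -0.3, -1.7]
grip_width: 0.504
grip_force: 30.0
```

step_arm([
  [0,0,0,0,0,0,0.3],
  [0,0,0,0,0,0,0.3],
  [0,0,0,0,0,0,0.3],
  [0,0,0,0,0,0,0.3],
  [0,0,0,0,0,0,0.3],
])

```text
time: 11.92
position: [0.4478, 0.1267, 0.0331]
tool_rot: [2.336, 2.099, 0.001]
ft_force: [-0.7, -0.1, -1.7]
grip_width: 0.502
grip_force: 30.0
```

step_arm([
  [-0.1,0,-1.0,0,0,0,0.3],
  [0,0,-0.6,0,0,0,0.3],
  [0,0,-0.2,0,0,0,0.3],
  [0,0,0,0,0,0,0.3],
  [0,0,0,0,0,0,0.3],
])

```text
time: 12.33
position: [0.4457, 0.1263, 0.0144]
tool_rot: [-2.337, -2.099, 0.004]
ft_force: [-2.4, -1.1, 6.1]
grip_width: 0.504
grip_force: 30.0
```

step_arm([
  [0,0,0,0,0,0,0.3],
  [0,0,-0.1,0,0,0,0.3],
  [0,0,0,0,0,0,0.8],
  [0,0,0,0,0,0,0.8],
  [0,0,0,0,0,0,0.8],
])

```text
time: 12.75
position: [0.4462, 0.1268, 0.0132]
tool_rot: [-2.337, -2.099, 0.0]
ft_force: [0.7, 0.4, -0.2]
grip_width: 0.649
grip_force: 0.0
```

step_arm([
  [0,0,0,0,0,0,0.8],
  [0,0,0,0,0,0,0.8],
  [0,0,2,0,0,0,0.8],
  [0,0,4,0,0,0,0.8],
  [0,0,4,0,0,0,0.8],
])

```text
time: 13.17
position: [0.4446, 0.127, 0.1134]
tool_rot: [-2.333, -2.098, 0.004]
ft_force: [1.6, -1.4, 1.1]
grip_width: 0.798
grip_force: 0.0
```

step_arm([
  [2.2,-1.1,0.4,0,0,0,1],
  [2.2,-1.1,0.4,0,0,0,1],
  [2.2,-1.1,0.4,0,0,0,1],
  [2.2,-1.1,0.4,0,0,0,1],
  [2.2,-1.1,0.4,0,0,0,1],
])

```text
time: 13.58
position: [0.5573, 0.0707, 0.1336]
tool_rot: [2.337, 2.098, -0.001]
ft_force: [-0.1, 0.8, 0.0]
grip_width: 0.988
grip_force: 0.0
```

step_arm([
  [2.2,-1.0,0.4,0,0,0,1],
  [2.2,-1.0,0.4,0,0,0,1],
  [2.2,-1.0,0.4,0,0,0,1],
  [2.2,-1.0,0.4,0,0,0,1],
  [2.4,-1.1,0.4,0,0,0,1],
])

```text
time: 14.0
position: [0.669, 0.0202, 0.1531]
tool_rot: [-2.336, -2.099, 0.001]
ft_force: [0.3, 0.3, 0.2]
grip_width: 1.002
grip_force: 0.0
```

```bash
python3 w.py w4 .669 .0205 .045 .045 .056;  python3 -c "
from h import *
print(ctrl.get_state()['joint_positions'])"
```

```text
t 14.0 pos [0.669  0.0202 0.1531] ydir -6.1 tilt 0.05 grip 1.001666325430087 0.0
n 4824 z 0.0501
mean [668.9609    21.073463] circ ((668.6096801757812, 20.056142807006836), 32.065242767333984)  rect ((668.82763671875, 19.977130889892578), (62.82722091674805, 62.96867370605469), 20.72027587890625)
hexflat 32.244483944957835
[ 0.54368369  0.54664785 -0.8550075   1.45437088  0.41787097  1.32519734
 -0.45078952]
```

View pics/w4.png

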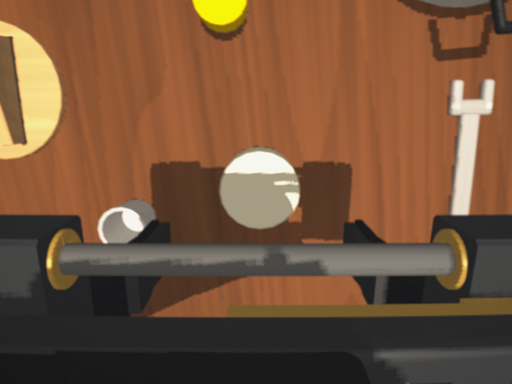

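The large bung is at (260,188), directly below the tool and measured at (0.669,0.020). I go down and grip it.

step_arm([
  [0,0,-3.5,0,0,0,1],
  [0,0,-3.5,0,0,0,1],
  [0,0,-3.5,0,0,0,1],
  [0,0,-2.2,0,0,0,1],
  [0,0,-1.1,0,0,0,0.5],
])

```text
time: 14.47
position: [0.6655, 0.0202, 0.0111]
tool_rot: [-2.334, -2.097, 0.008]
ft_force: [-1.0, -0.3, -0.4]
grip_width: 0.97
grip_force: 0.0
```

step_arm([
  [0,0,0,0,0,0,0.5],
  [0,0,0,0,0,0,0.5],
  [0,0,0,0,0,0,0.5],
  [0,0,0,0,0,0,0.5],
  [0,0,0,0,0,0,0.5],
], force=25)

```text
time: 14.88
position: [0.67, 0.0211, 0.0179]
tool_rot: [2.335, 2.098, 0.005]
ft_force: [0.2, -0.4, 2.8]
grip_width: 0.731
grip_force: 25.0
```

step_arm([
  [0,0,0,0,0,0,0.5],
  [0,0,0,0,0,0,0.5],
  [0,0,0.5,0,0,0,0.5],
  [0,0,3,0,0,0,0.5],
  [0,0,4,0,0,0,0.5],
])

```text
time: 15.3
position: [0.6649, 0.0198, 0.0874]
tool_rot: [-2.333, -2.096, 0.011]
ft_force: [-0.2, -0.1, -2.0]
grip_width: 0.733
grip_force: 25.0
```

step_arm([
  [-2.3,-1.5,0.5,0,0,0,0.5],
  [-2.3,-1.5,0.5,0,0,0,0.5],
  [-2.3,-1.5,0,0,0,0,0.5],
  [-2.3,-1.5,0,0,0,0,0.5],
  [-2.3,-1.5,0,0,0,0,0.5],
])

```text
time: 15.72
position: [0.5517, -0.055, 0.1004]
tool_rot: [-2.337, -2.099, 0.002]
ft_force: [0.1, -0.2, -0.5]
grip_width: 0.729
grip_force: 25.0
```

step_arm([
  [-2.3,-1.5,0,0,0,0,0.5],
  [-2.3,-1.5,0,0,0,0,0.5],
  [-2.3,-1.5,0,0,0,0,0.5],
  [-2.3,-1.5,0,0,0,0,0.5],
  [-2.1,-1.2,0,0,0,0,0.5],
])

```text
time: 16.13
position: [0.4382, -0.1273, 0.1003]
tool_rot: [-2.338, -2.098, 0.002]
ft_force: [-0.5, -1.2, 0.2]
grip_width: 0.73
grip_force: 25.0
```

step_arm([
  [0,0,-2,0,0,0,0.5],
  [0,0,-2.5,0,0,0,0.5],
  [0,0,-1.5,0,0,0,0.5],
  [0,0,0,0,0,0,0.5],
  [0,0,0,0,0,0,0.5],
])

```text
time: 16.55
position: [0.4396, -0.1257, 0.0403]
tool_rot: [-2.335, -2.099, 0.001]
ft_force: [0.6, 0.5, 0.2]
grip_width: 0.732
grip_force: 25.0
```

step_arm([
  [0,0,0,0,0,0,0.5],
  [0,0,0,0,0,0,0.5],
  [0,0,0,0,0,0,0.5],
  [0,0,0,0,0,0,0.5],
  [0,0,0,0,0,0,0.5],
])

```text
time: 16.97
position: [0.4407, -0.1264, 0.0411]
tool_rot: [2.336, 2.099, 0.0]
ft_force: [0.0, -0.3, -1.6]
grip_width: 0.732
grip_force: 25.0
```

step_arm([
  [0,0,-1.0,0,0,0,0.5],
  [0,0,-0.5,0,0,0,0.5],
  [0,0,0,0,0,0,0.5],
  [0,0,0,0,0,0,0.5],
  [0,0,0,0,0,0,0.5],
])

```text
time: 17.38
position: [0.4402, -0.1261, 0.0251]
tool_rot: [-2.337, -2.099, -0.0]
ft_force: [-0.1, -0.9, -0.6]
grip_width: 0.732
grip_force: 25.0
```

step_arm([
  [0,0,-0.1,0,0,0,0.5],
  [0,0,0,0,0,0,0.5],
  [0,0,0,0,0,0,0.5],
  [0,0,0,0,0,0,0.5],
  [0,0,0,0,0,0,0.5],
])

```text
time: 17.8
position: [0.4402, -0.1262, 0.025]
tool_rot: [-2.337, -2.099, 0.001]
ft_force: [-3.3, 1.1, 8.0]
grip_width: 0.73
grip_force: 25.0
```

step_arm([
  [0,0,0,0,0,0,1],
  [0,0,0,0,0,0,1],
  [0,0,0,0,0,0,1],
  [0,0,0,0,0,0,1],
  [0,0,0,0,0,0,1],
])

```text
time: 18.22
position: [0.4403, -0.1262, 0.0244]
tool_rot: [-2.337, -2.099, -0.0]
ft_force: [-0.8, 0.7, 0.5]
grip_width: 0.973
grip_force: 0.0
```

step_arm([
  [0,0,2,0,0,0,1],
  [0,0,3.5,0,0,0,1],
  [0,0,3.5,0,0,0,1],
  [0,0,3,0,0,0,1],
  [1.8,3.1,0,0,0,0,1],
])

```text
time: 18.63
position: [0.4598, -0.1027, 0.1499]
tool_rot: [2.339, 2.08, -0.003]
ft_force: [1.2, -1.3, -0.9]
grip_width: 0.995
grip_force: 0.0
```

step_arm([
  [1.8,3.1,0,0,0,0,1],
  [1.8,3.1,0,0,0,0,1],
  [1.8,3.1,0,0,0,0,1],
  [1.8,3.1,0,0,0,0,1],
  [1.8,3.1,0,0,0,0,1],
])

```text
time: 19.05
position: [0.5491, 0.0608, 0.1443]
tool_rot: [2.338, 2.098, -0.0]
ft_force: [0.1, 0.2, 0.6]
grip_width: 1.001
grip_force: 0.0
```

step_arm([
  [1.8,3.2,0,0,0,0,1],
  [1.8,3.2,0,0,0,0,1],
  [1.8,3.2,0,0,0,0,1],
  [1.8,3.2,0,0,0,0,1],
  [1.8,3.2,0,0,0,0,1],
])

```text
time: 19.47
position: [0.639, 0.221, 0.1436]
tool_rot: [-2.337, -2.099, 0.002]
ft_force: [-0.4, 0.0, 0.5]
grip_width: 0.998
grip_force: 0.0
```

step_arm([
  [1.6,3.1,0,0,0,0,1],
  [0,0,0,0,0,0,0.9],
  [0,0,0,0,0,0,0.9],
  [0,0,0,0,0,0,0.9],
  [0,0,0,0,0,0,0.9],
])

```text
time: 19.88
position: [0.6546, 0.2488, 0.1443]
tool_rot: [2.338, 2.097, -0.002]
ft_force: [0.6, -1.5, 0.2]
grip_width: 0.906
grip_force: 0.0
```

```bash
python3 w.py w5 .6545 .251 .035 .037 .048
```

```text
t 19.8833 pos [0.6546 0.2488 0.1443] ydir -6.2 tilt 0.09 grip 0.9055940378802523 0.0
n 1902 z 0.0421
mean [654.0087  251.28496] circ ((653.9647216796875, 250.6798095703125), 19.925525665283203)  rect ((653.8641967773438, 250.6386260986328), (39.225181579589844, 38.9241828918457), 25.58980369567871)
hexflat 57.65384944349367
```

View pics/w5.png

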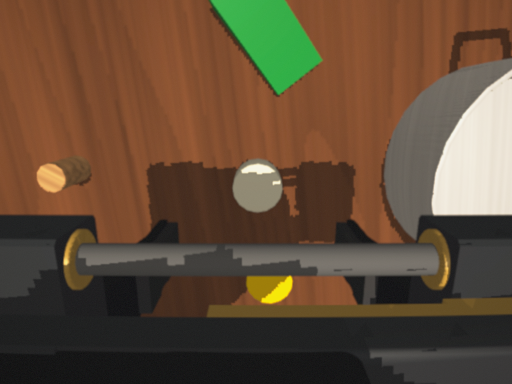

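The white small bung is at (257,186), measured at (0.654,0.2507), and the yellow one is clear to the side. The pot rim is at x≥0.769, about 2 cm beyond the gripper's body. I go down.

step_arm([
  [0,0.1,-3.5,0,0,0,0.9],
  [0,0,-3.5,0,0,0,0.9],
  [0,0,-3.3,0,0,0,0.9],
  [0,0,-2,0,0,0,0.8],
  [0,0,-1,0,0,0,0.3],
])

```text
time: 20.35
position: [0.6529, 0.2481, 0.008]
tool_rot: [-2.339, -2.096, 0.008]
ft_force: [-0.6, -0.6, 0.1]
grip_width: 0.819
grip_force: 0.0
```

step_arm([
  [0,0,0,0,0,0,0.3],
  [0,0,0,0,0,0,0.3],
  [0,0,0,0,0,0,0.3],
  [0,0,0,0,0,0,0.3],
  [0,0,0,0,0,0,0.3],
], force=20)

```text
time: 20.77
position: [0.6554, 0.2522, 0.0135]
tool_rot: [2.336, 2.099, 0.004]
ft_force: [0.9, 0.3, 5.4]
grip_width: 0.455
grip_force: 17.6
```

step_arm([
  [0,0,0,0,0,0,0.3],
  [0,0,0,0,0,0,0.3],
  [0,0,0,0,0,0,0.3],
  [0,0,0,0,0,0,0.3],
  [0,0,0,0,0,0,0.3],
])

```text
time: 21.18
position: [0.6555, 0.2522, 0.0135]
tool_rot: [2.336, 2.098, 0.004]
ft_force: [0.4, -0.3, 6.6]
grip_width: 0.453
grip_force: 20.0
```

step_arm([
  [0,0,0,0,0,0,0.3],
  [0,0,1,0,0,0,0.3],
  [0,0,3.5,0,0,0,0.3],
  [0,0,3.5,0,0,0,0.3],
  [0,0,3.5,0,0,0,0.3],
])

```text
time: 21.6
position: [0.6536, 0.2516, 0.1278]
tool_rot: [-2.336, -2.1, 0.002]
ft_force: [0.8, 0.6, 0.1]
grip_width: 0.455
grip_force: 20.0
```

step_arm([
  [-0.7,-3.4,0,0,0,0,0.3],
  [-0.7,-3.4,0,0,0,0,0.3],
  [-0.7,-3.4,0,0,0,0,0.3],
  [-0.7,-3.4,0,0,0,0,0.3],
  [-0.7,-3.4,0,0,0,0,0.3],
])

```text
time: 22.02
position: [0.6186, 0.0803, 0.1269]
tool_rot: [2.336, 2.1, -0.001]
ft_force: [1.0, -0.1, -0.9]
grip_width: 0.458
grip_force: 20.0
```

step_arm([
  [-0.7,-3.4,0,0,0,0,0.3],
  [-0.7,-3.4,0,0,0,0,0.3],
  [-0.7,-3.4,0,0,0,0,0.3],
  [-0.7,-3.4,0,0,0,0,0.3],
  [-0.7,-3.4,0,0,0,0,0.3],
])

```text
time: 22.43
position: [0.5836, -0.0897, 0.127]
tool_rot: [2.336, 2.1, -0.0]
ft_force: [0.7, -0.8, -0.3]
grip_width: 0.451
grip_force: 20.0
```

step_arm([
  [-0.6,-3.4,0,0,0,0,0.3],
  [-0.6,-3.4,0,0,0,0,0.3],
  [-0.6,-3.4,0,0,0,0,0.3],
  [-0.6,-3.4,0,0,0,0,0.3],
  [-0.6,-3.4,0,0,0,0,0.3],
])

```text
time: 22.85
position: [0.5537, -0.2598, 0.1271]
tool_rot: [2.336, 2.1, -0.0]
ft_force: [0.5, 0.2, -0.6]
grip_width: 0.456
grip_force: 20.0
```

step_arm([
  [-0.6,-3.4,0,0,0,0,0.3],
  [-0.6,-3.4,0,0,0,0,0.3],
  [-0.6,-3.4,0,0,0,0,0.3],
  [-0.6,-3.4,0,0,0,0,0.3],
  [-0.6,-3.3,0,0,0,0,0.3],
])

```text
time: 23.27
position: [0.5236, -0.4289, 0.127]
tool_rot: [2.337, 2.099, -0.0]
ft_force: [0.9, -0.1, -0.7]
grip_width: 0.455
grip_force: 20.0
```

step_arm([
  [0,0,0,0,0,0,0.3],
  [0,0,0,0,0,0,0.3],
  [0,0,0,0,0,0,0.3],
  [0,0,0,0,0,0,0.3],
  [0,0,0,0,0,0,0.3],
])

```text
time: 23.68
position: [0.5253, -0.4252, 0.127]
tool_rot: [2.334, 2.103, 0.001]
ft_force: [0.4, 0.2, 0.4]
grip_width: 0.456
grip_force: 20.0
```

step_arm([
  [0.2,-0.1,-3,0,0,0,0.3],
  [0,0,-3,0,0,0,0.3],
  [0,0,-2.5,0,0,0,0.3],
  [0,0,-1.0,0,0,0,0.3],
  [0,0,0,0,0,0,0.3],
])

```text
time: 24.1
position: [0.525, -0.4262, 0.0288]
tool_rot: [-2.331, -2.098, 0.001]
ft_force: [0.4, 1.1, -0.5]
grip_width: 0.453
grip_force: 20.0
```

step_arm([
  [0,0,-0.5,0,0,0,0.3],
  [0,0,0,0,0,0,0.3],
  [0,0,0,0,0,0,0.3],
  [0,0,0,0,0,0,0.3],
  [0,0,0,0,0,0,0.3],
])

```text
time: 24.52
position: [0.527, -0.4287, 0.0279]
tool_rot: [2.336, 2.098, 0.0]
ft_force: [0.8, 0.2, -0.5]
grip_width: 0.454
grip_force: 20.0
```

step_arm([
  [0,0,-0.3,0,0,0,0.3],
  [0,0,0,0,0,0,0.3],
  [0,0,0,0,0,0,0.3],
  [0,0,0,0,0,0,0.3],
  [0,0,0,0,0,0,0.3],
])

```text
time: 24.93
position: [0.5264, -0.4283, 0.0236]
tool_rot: [2.337, 2.099, 0.0]
ft_force: [-0.7, -0.5, -0.3]
grip_width: 0.458
grip_force: 20.0
```

step_arm([
  [0,0.1,-0.2,0,0,0,0.3],
  [0,0,0,0,0,0,0.3],
  [0,0,0,0,0,0,0.3],
  [0,0,0,0,0,0,0.3],
  [0,0,0,0,0,0,0.3],
])

```text
time: 25.35
position: [0.5264, -0.4272, 0.0216]
tool_rot: [2.337, 2.099, 0.0]
ft_force: [-0.1, -0.4, -0.4]
grip_width: 0.456
grip_force: 20.0
```

step_arm([
  [0,0,0,0,0,0,0.8],
  [0,0,0,0,0,0,0.8],
  [0,0,0,0,0,0,0.8],
  [0,0,0,0,0,0,0.8],
  [0,0,0,0,0,0,0.8],
])

```text
time: 25.77
position: [0.5263, -0.4272, 0.0216]
tool_rot: [-2.337, -2.099, -0.0]
ft_force: [0.1, 0.2, -0.2]
grip_width: 0.742
grip_force: 0.0
```

step_arm([
  [0,0,1,0,0,0,0.8],
  [0,0,3,0,0,0,0.8],
  [0,0,3,0,0,0,0.8],
  [0,0,4,0,0,0,0.8],
  [0,0,4,0,0,0,0.8],
])

```text
time: 26.18
position: [0.5259, -0.4268, 0.1734]
tool_rot: [-2.336, -2.099, -0.0]
ft_force: [1.0, 0.2, -0.6]
grip_width: 0.795
grip_force: 0.0
```

```bash
cat > c.py <<'E'
from h import *
im,d=ctrl.get_image("top"); P=cloud("top",d); np.savez("top1.npz",im=im,d=d)
def q(x,y,r,zl,zh):
    m=(np.hypot(P[...,0]-x,P[...,1]-y)<r)&(P[...,2]>zl)&(P[...,2]<zh); Q=(P[m][:,:2]*1000).astype(np.float32)
    if len(Q)<9: print("none"); return
    z=Q-np.array(cv2.minAreaRect(Q)[0]); z=z[:,0]+1j*z[:,1]
    print(len(Q),np.median(P[m][:,2]).round(4),"circ",cv2.minEnclosingCircle(Q)[0],"rect",cv2.minAreaRect(Q),"hex",np.degrees(np.angle((z**6).sum())/6)+30)
q(.4403,-.1265,.05,.053,.065);q(.5267,-.4278,.04,.045,.06);q(.335,.2972,.045,.03,.048);q(.446,.1265,.06,.018,.055);q(.649,-.227,.05,.06,.09)
cv2.imwrite("pics/top1.png",cv2.resize(im[:,:,::-1],(800,600),interpolation=cv2.INTER_CUBIC))
E
python3 c.py; python3 w.py w6 .5267 -.4278 .035 .045 .058
```

```text
493 0.0578 circ (438.93145751953125, -126.3592758178711) rect ((438.4530944824219, -124.63818359375), (60.22462844848633, 60.383819580078125), 89.88228607177734) hex 56.351155887577846
183 0.0497 circ (525.18701171875, -427.11279296875) rect ((524.833251953125, -426.2311096191406), (38.49150466918945, 39.93537139892578), 87.04022216796875) hex 29.89329128892574
175 0.0379 circ (334.65997314453125, 299.39501953125) rect ((334.23846435546875, 299.5107727050781), (45.63703918457031, 51.40185546875), 68.58505249023438) hex 9.547025492860662
632 0.0348 circ (443.8355712890625, 125.70681762695312) rect ((444.11712646484375, 126.01211547851562), (91.41708374023438, 44.474266052246094), 83.83810424804688) hex 23.360534432883206
174 0.0723 circ (650.2775268554688, -227.45706176757812) rect ((649.9862060546875, -226.62814331054688), (61.36043930053711, 60.03348159790039), 60.89405059814453) hex 2.7877018485719027
t 26.2333 pos [ 0.5302 -0.4287  0.1835] ydir -6.1 tilt 0.73 grip 0.7993419599207652 0.0
n 1551 z 0.0501
mean [ 524.8439 -428.1937] circ ((524.92919921875, -428.7986145019531), 19.906274795532227)  rect ((524.77880859375, -428.7711181640625), (39.002174377441406, 39.03664016723633), 2.021721124649048)
hexflat 55.49248596253163
```

View pics/top1.png

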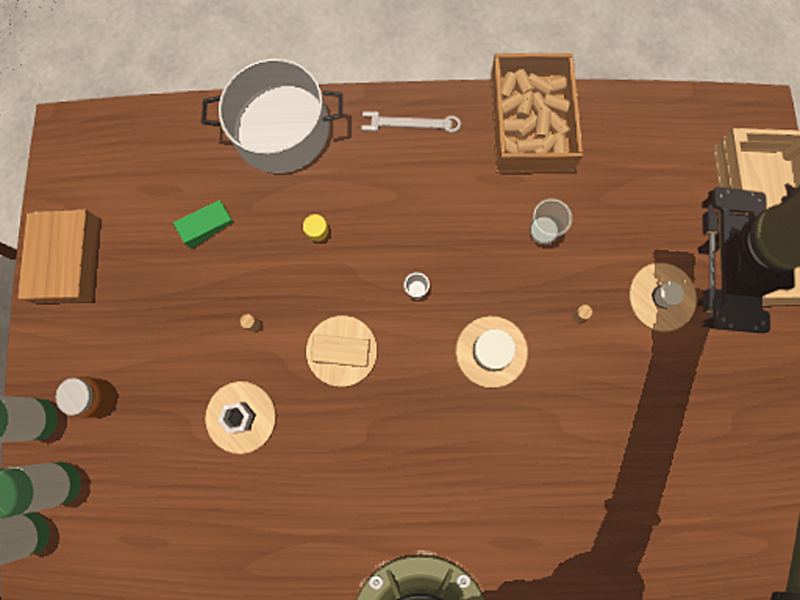

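The top view shows all four fittings on their own stands: nut (237,417), wedge (341,350), large bung (494,350) and small bung (668,293). Each is within about 3 mm of centre, the nut and wedge are within 1° of their outlines, and the glass at (551,221) has not moved. I let the arm settle, then hand in.

step_arm([
  [0,0,0,0,0,0,0.8],
  [0,0,0,0,0,0,0.8],
  [0,0,0,0,0,0,0.8],
  [0,0,0,0,0,0,0.8],
  [0,0,0,0,0,0,0.8],
])

```text
time: 26.7
position: [0.5257, -0.4269, 0.1701]
tool_rot: [-2.335, -2.098, 0.0]
ft_force: [0.2, -0.1, -0.4]
grip_width: 0.798
grip_force: 0.0
```

```bash
python3 -c "
from bench import ctrl
print(ctrl.close_job())"
```

```text
the job is handed in; nothing more can be done
None
```

The job is handed in at about 27 s: the last camera check showed all four fittings upright on their matching stands, within about 3 mm of centre and 1° of their outlines, and the glass where it was; the hand-in returned no verdict.

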